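# Hold the round flask down in its sprung ring

## Task

Swing the red latch lever clear of the flask station's lid, then open the lid right back so that it stays open by itself. Lift the stoppered amber flask out of its cork ring, set it upright in the blue sprung ring inside the station and press it down until the ring is at the bottom of its travel. Finish while still holding the flask pressed down there; do not let go, keep the flask upright, and leave the other things on the bench alone.

Things in the scene. Friction and masses are not known exactly. Their poses are not given: they have to be found in the camera images.
- station: Flask station, fixed to the bench: dark base plate (x -125..+90 mm, y +-90 mm, 12 mm thick) with a white open-topped housing 150 x 170 x 62 mm high (walls 5 mm) that holds the sprung ring. Origin on the bench under the middle of the housing; x points from the latch side to the hinge side, y to the left seen from the latch side, z up.
- latch (a joint): Red latch lever on an upright pivot post in front of the housing, turning about a vertical axis: 0 = pointing along station +x across the lid's front edge (it blocks the lid), grows clockwise seen from above to 1.57 = pointing along station -y, fully off the lid (stop 1.75). It starts between 0 and 0.3. Stays where it is left; about 1 N at the pin moves it.
- latch_pin (a point): Upright red round pin of 10 mm diameter on the end of the latch lever, 46 mm from the pivot axis. The point lies on its axis, 11 mm below its top and 22 mm above the lever's flat arm (height about 98 mm above the bench). In the station frame the pivot is at x -100, y -45 mm.
- latch_pivot (a point): Point on the latch's pivot axis, at the same height as latch_pin.
- lid (a joint): Grey lid of the housing, 150 x 172 x 6 mm, hinged along station y at the far rim: 0 = shut, 1.57 = upright, stop at 1.95. Opens upward and away; the stiff hinge holds it wherever it is left (about 2 N at the knob moves it).
- lid_knob (a point): Centre of the black barrel knob on the lid (a lying cylinder, 24 mm long along station y with flat ends, 20 mm diameter, on a 10 mm stem), 32 mm above the lid's top face when shut, 100 mm above the bench; in the lid's shut position it lies at station x -55, y +30 mm. The front edge of the lid is 20 mm beyond it.
- lid_hinge (a point): Middle of the lid's hinge axis (along station y), 66 mm above the bench, at station x +79 mm. The shut knob is 134 mm before it and 34 mm above it.
- ring (a joint): Travel of the sprung blue ring straight down, in m: 0 = up, 0.020 = bottom of its travel. Spring about 3 N at 0 and 11 N at 0.020.
- ring_seat (a point): Centre of the top face of the blue ring, at station x -5, y 0 mm (outer diameter 80, inner 48 mm, 10 mm thick), 50 mm above the bench while up, 30 mm when fully down; moves with the ring. The flask's ball rests in the hole: its centre then lies about 18 mm above this point.
- cork_ring: Cork ring on which the flask stands at the start, fixed to the bench, outer diameter 84, inner 44, height 26 mm. Origin in the middle of its underside.
- flask: Amber round-bottomed flask, about 0.1 kg: ball of 60 mm diameter, straight neck of 24 mm diameter from 58 to 100 mm above its lowest point (a slightly thicker lip at the top), white stopper 20 mm wide above it to 112 mm. Origin at its lowest point, z along the neck. In the cork ring its lowest point is about 16 mm above the bench.
- flask_ball (a point): Centre of the flask's ball, 30 mm above its lowest point.
- flask_neck (a point): Point on the neck's axis to grip at, 84 mm above the flask's lowest point.
- dropper_bottle: Amber dropper bottle, 38 x 38 x 107 mm, bystander. Origin at the middle of its underside.
- vial_b: Small vial with white cap, 23 x 23 x 50 mm, bystander. Origin at the middle of its underside.
- petri_dish: Petri dish, 62 x 62 x 14 mm, bystander. Origin at the middle of its underside.
- tape_roll: Roll of beige tape, 74 x 74 x 19 mm, bystander. Origin at the middle of its underside.
Not all that is in view belongs to the job. There is more than one size of the flask; the one meant has the size given above.

How it is judged:
By the outcome, as a careful person would: the job done as asked, in the order asked, and still so for the second after the job is handed in, while the arm keeps its last pose, push and grip.
It also fails if it takes over 61 s, if anything falls off the work surface, if the arm or the gripper's body presses on something with over 40 N, if the wrist force passes 120 N, or if a joint passes its speed limit or range.

## Robot

A 7-joint arm with a two-finger parallel gripper is mounted at the origin on a cart in front of the work surface, level with it; the furniture and walls round the work are solid. World frame = base frame: x ahead of the robot, y to its left, z up, the work surface at z = 0. Lengths are in m, angles in degrees, forces in N, time in s.
With the tool pointing down it reaches from about 0.4 to 0.875 m from the base axis. Payload 4.4 kg.
Tool frame: the origin (TCP) lies at the very end of the fingers, on their centre line; the grasp point (between the pads) lies 19 mm behind it; z points along the fingers, y is the line along which they close (so a half turn about z gives the same grasp; the last joint's range is limited). The gripper opens to 85 mm and grips with 20 to 120 N. Pads are 22 mm wide; open, the fingers measure 114 mm over their backs; the gripper's body (76 mm by 85 mm) begins 54 mm behind the grasp point. The pads swing forward as they close: fully open they stand 13 mm farther back than shut.
Start: joints at [64.24, 36.005, 2.206, 86.941, -1.547, 57.084, -1.146], TCP at [0.243, -0.603, 0.231] pointing down, gripper open.
Joint ranges: [-175.42, 175.42], [-21.48, 121.26], [-71.46, 75.88], [10.55, 141.38], [-63.04, 243.04], [13.31, 113.54], [-168.57, 168.57]. Speed limits (degrees/s): [147.25, 147.25, 180, 180, 180, 180, 180].

## Interface

Orientations are given as a 3x3 rotation matrix whose columns are the frame's x, y, z axes.
In Python, from station import sense, optics, workorder gives the robot as it stands.
- The arm moves only by the tool arm_command, never from a script. Its argument "steps" is text: rows parted by semicolons, each of 6 numbers parted by spaces: the shift along the tool's x, y, z in units of 30 mm (1.0 is 30 mm), then the turn, a rotation vector about the tool's x, y, z in units of 5 degrees (1.0 is 5 degrees). In form: dx dy dz ax ay az; .... A call has exactly 5 rows; each row is the pose to reach, as a shift and turn from the pose commanded when the call began, along the tool's axes at that moment; what a row does not reach only later rows make up. A row lasts 1/12 s, in which the tool goes at most 41.7 mm and 7.16 degrees, less where a joint would pass 70% of its speed; a pose out of reach is approached as far as the arm can. A call with a gripper value outside its range is refused whole. "gripper" is the finger opening in mm, from 0 to 85.4, set as the call begins (left out, the last holds). The fingers move at their own pace and stop on an object; "newtons" is the grip in N (left out, the last holds). Time passes only in rows, so rows that repeat a pose let the fingers close, or fill a call up. It gives the time, the measured TCP pose, the force, the opening and the grip force at its end, in the units of the state.
- sense(): the state, without advancing time (a new reading comes with each control period).
- optics.grab_frame(name): name is "scene" or "top" or "wrist"; returns the picture (480x640x3 uint8, blue, green, red); there is no depth.
- optics.camera_model(name): a dict with "camera_matrix" (3x3 intrinsics, pixels), "R" (3x3) and "t" (3): a world point X has camera coordinates R X + t. Camera axes: x right, y down, z forward; pixel columns grow to the right and rows downward; lengths in m; the calibration is good to about 2 mm. A picture is of the moment at which its call begins: read the wrist's pose just before it. camera_model takes no time and is no camera call; for the wrist camera it gives the pose at the moment of the call.
- workorder.close_job(): hands the job in; it is judged then, once.
The state is a dict: "clock": time; "q": joint angles; "dq": joint speeds; "effort": joint torques, N m; "ee_pos": TCP position; "eef_rot": TCP orientation; "ft_force": force on the tool from outside, world axes, zero at the start; "moment": the same for the moment, N m; "opening": finger opening in m; "gripper_force": force on a finger pad.
Only numpy, scipy, OpenCV 4.12 (cv2) and the standard library are available. Lean on these libraries where they do the work, as an engineer would, in place of code of your own. Each camera call takes 0.05 s, during which the arm holds its last target. There are 200 camera calls.

## Working session

There is one attempt and no reset: what is moved stays moved. The work goes in short steps, Python scripts to look and compute and a tool call to move; the robot and the scene stay as the last step left them, time stands still between calls to the robot, and variables do not carry over. Pictures are saved under pics/ and viewed, at most 10 in all, crops included, and the job is handed in when it is done.

Besides the shell and the picture viewer there is one more tool, called after "Request:" as name(argument=value, ...) on one line, values as JSON. arm_command: Moves the arm, as the interface text tells. Its arguments: {"type":"object","properties":{"steps":{"type":"string"},"gripper":{"type":"number"},"newtons":{"type":"number"}},"required":["steps"]}

```bash
ls; mkdir -p pics
python3 - <<'E'
from station import sense, optics, workorder
import cv2
s=sense(); print(s)
for n in("scene","top"):
    im=optics.grab_frame(n); cv2.imwrite(f"pics/{n}0.png",im)
    print(n,optics.camera_model(n))
E
```

```text
pics
{'clock': 0.0, 'q': array([64.23966988, 36.05883747,  2.20321049, 86.9957721 , -1.54582804,
       57.08580458, -1.1467238 ]), 'dq': array([-0.01205592, -0.03360367, -0.00067359, -0.08339993, -0.01568732,
        0.06235735, -0.03092541]), 'effort': array([-1.32014825e-04, -5.63405335e+01,  1.22608624e+00, -1.93449891e+01,
        1.09870109e-02,  1.07219210e-02, -2.45719264e-06]), 'ee_pos': array([ 0.2431692 , -0.60211601,  0.23039148]), 'eef_rot': array([[ 9.27252001e-01,  3.74437092e-01, -7.69010762e-04],
       [ 3.74437878e-01, -9.27250307e-01,  1.77275771e-03],
       [-4.92792240e-05, -1.93173989e-03, -9.99998133e-01]]), 'ft_force': array([ 0.31076304,  0.63645673, -0.3570084 ]), 'moment': array([ 0.05434311,  0.02978577, -0.03399233]), 'gripper_force': 0.0, 'opening': 0.085553023304099}
scene {'camera_matrix': array([[453.590523  ,   0.        , 313.058249  ],
       [  0.        , 453.590523  , 233.88583917],
       [  0.        ,   0.        ,   1.        ]]), 'R': array([[-0.85528385, -0.51815806,  0.00132863],
       [-0.30760214,  0.50566853, -0.80602746],
       [ 0.41697778, -0.68979095, -0.59187666]]), 't': array([0.4036457 , 0.31007041, 0.654183  ])}
top {'camera_matrix': array([[519.38135776,   0.        , 325.34412384],
       [  0.        , 519.38135776, 236.21720555],
       [  0.        ,   0.        ,   1.        ]]), 'R': array([[ 0.0055407 , -0.99997876,  0.00343311],
       [-0.98237766, -0.00608452, -0.18680767],
       [ 0.18682459, -0.00233757, -0.98239051]]), 't': array([-0.12625281,  0.55007769,  1.0707795 ])}
```

View pics/scene0.png

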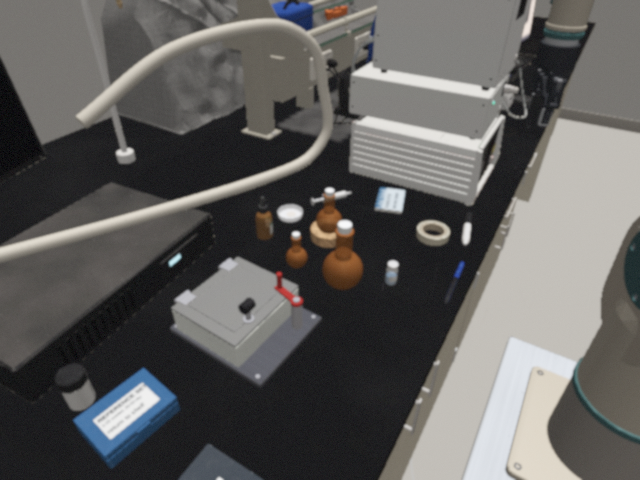

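View pics/top0.png

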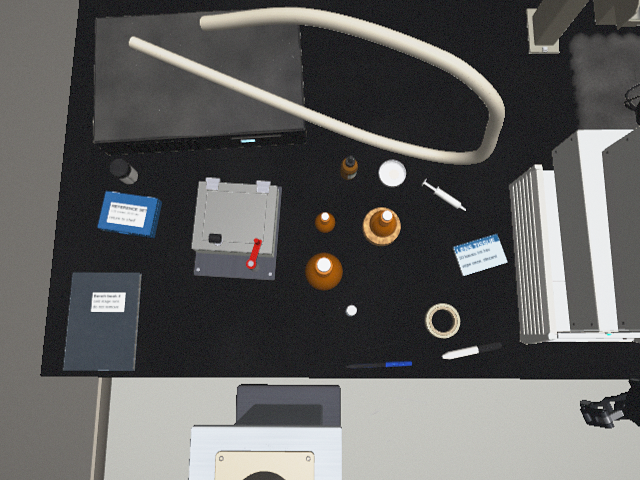

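The scene shows the station, with a grey lid, a black knob and a red lever, at top (236,220). The cork-ring flask is at top (381,226), and decoy flasks stand at (325,222) and (324,270). A hose arches overhead. Next I'll zoom in for accurate pixels.

Run:
```python
import cv2,numpy as np
t=cv2.imread("pics/top0.png");s=cv2.imread("pics/scene0.png")
r=lambda im,x,y:cv2.resize(im[y:y+100,x:x+133],(800,600),interpolation=cv2.INTER_CUBIC)
def grid(im,x0,y0):
    k=6
    for u in range((x0//10+1)*10,x0+133,10): cv2.line(im,((u-x0)*k,0),((u-x0)*k,8 if u%50 else 30),(0,255,0),1); cv2.putText(im,str(u),((u-x0)*k,20),0,.4,(0,255,0))
    for v in range((y0//10+1)*10,y0+100,10): cv2.line(im,(0,(v-y0)*k),(8,(v-y0)*k),(0,255,0),1); cv2.putText(im,str(v),(8,(v-y0)*k),0,.4,(0,255,0))
    return im
cv2.imwrite("pics/c1.png",grid(r(t,175,185-8),175,177))
cv2.imwrite("pics/c2.png",grid(r(s,170,255),170,255))
cv2.imwrite("pics/c3.png",np.vstack([grid(r(t,310,180),310,180)[:300*2:2,::2].repeat(1,0),grid(r(s,270,180),270,180)[::2,::2]]))
```

```text
(no output)
```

View pics/c1.png

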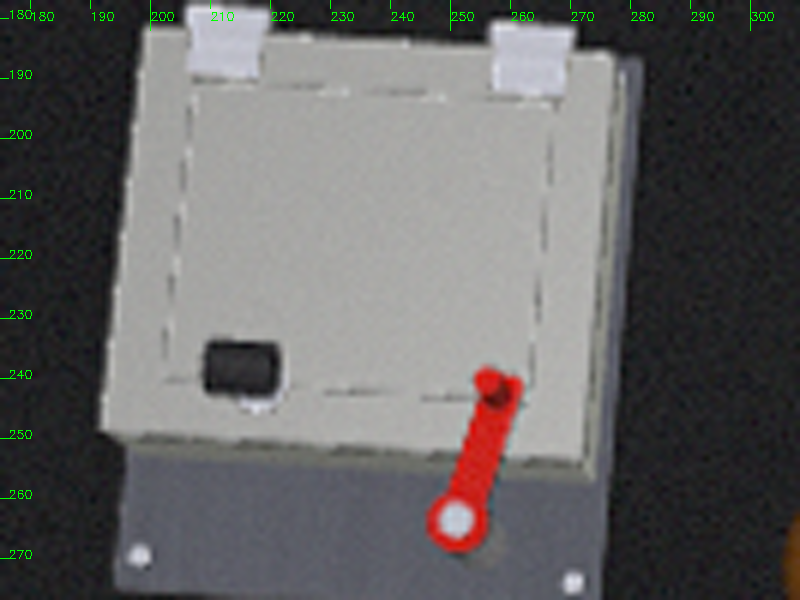

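View pics/c2.png

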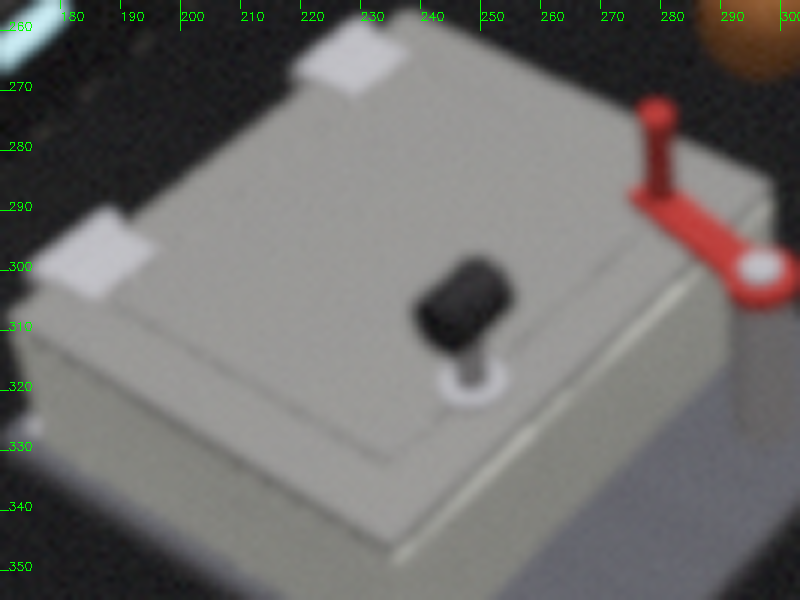

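View pics/c3.png

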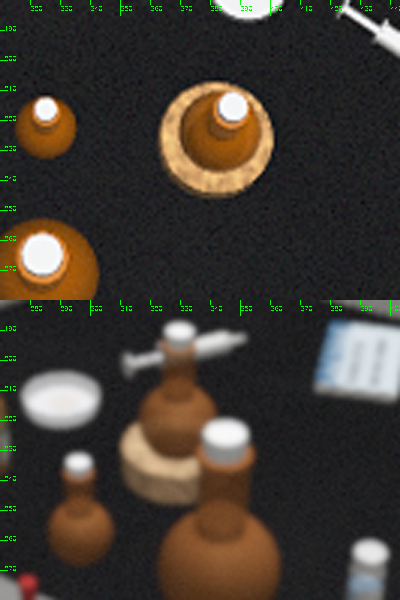

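Crop readings, in full-image pixels:
- **Top view:** lid corners (199.2,181.5), (277.2,185.7), (192.2,248.3) and (273,253.7); knob (215.2,238.2); pin top (256.3,240.3); stopper (387.7,215.7); ball (383.7,223.3).
- **Scene view:** knob (247.5,305.5); pin top (279.3,273.3); stopper (330,190); ball (329.3,220).

```bash
cat > h.py <<'E'
import numpy as np, cv2
from scipy.optimize import least_squares
from scipy.spatial.transform import Rotation as Ro
from station import sense, optics, workorder
def proj(m,X): c=m["R"]@np.asarray(X)+m["t"]; p=m["camera_matrix"]@c; return p[:2]/p[2]
def plane(m,uv,z):
    d=m["R"].T@np.linalg.solve(m["camera_matrix"],[*uv,1]); o=-m["R"].T@m["t"]; return o+d*(z-o[2])/d[2]
def go(p,s=None,R=None):
    "shift (units of 30mm) in the tool axes to world p, and turn (5deg) to R"
    s=s or sense(); r=s["eef_rot"]; d=r.T@(np.asarray(p)-s["ee_pos"])/.03
    a=np.zeros(3) if R is None else np.degrees(Ro.from_matrix(r.T@R).as_rotvec())/5
    return np.round(d,2),np.round(a,2)
E
python3 - <<'E'
from h import *
T=optics.camera_model("top");S=optics.camera_model("scene")
obs=[(T,(199.2,181.5),(75,86,68)),(T,(277.2,185.7),(75,-86,68)),(T,(192.2,248.3),(-75,86,68)),(T,(273,253.7),(-75,-86,68)),(T,(215.2,238.2),(-55,30,100)),
(S,(235.3,346.3),(-75,86,68)),(S,(298.7,285.8),(-75,-86,68)),(S,(173,305.8),(75,86,68)),(S,(247.5,305.5),(-55,30,100))]
def w(q,p): c,s=np.cos(q[2]),np.sin(q[2]); return np.array([q[0]+c*p[0]-s*p[1],q[1]+s*p[0]+c*p[1],p[2]])
f=lambda q:np.concatenate([proj(m,w(q,np.array(p)/1000))-uv for m,uv,p in obs])
r=least_squares(f,[.55,.15,0],loss="soft_l1"); q=r.x; print("station",q[:2],np.degrees(q[2])); print(f(q).reshape(-1,2).round(1).tolist())
for n,p in dict(knob=(-55,30,100),pivot=(-100,-45,98),hinge=(79,0,66),seat=(-5,0,50)).items(): print(n,w(q,np.array(p)/1000).round(4))
print("pin",plane(T,(256.3,240.3),.109),plane(S,(279.3,273.3),.109))
print("flask stop",plane(T,(387.7,215.7),.128),plane(S,(330,190),.128),"ball",plane(T,(383.7,223.3),.046),plane(S,(329.3,220),.046),"cork",plane(T,(382.3,226),.026))
def tri(a,b):
    return least_squares(lambda X:np.r_[proj(T,X)-a,proj(S,X)-b],[.5,0,.3]).x
for a,b in [((500,115),(328,110)),((131,42),None),((203,22),None)]:
    if b: x=tri(a,b);print("hose",x,proj(T,x),proj(S,x))
E
```

```text
station [0.58852485 0.07052784] -3.3937936992739104
[[-0.1, -0.6], [0.9, 0.2], [-0.9, 0.6], [-0.7, 0.4], [0.4, 0.3], [0.0, -0.8], [0.4, -1.1], [-2.0, 0.9], [0.0, -0.4]]
knob [0.5354 0.1037 0.1   ]
pivot [0.486  0.0315 0.098 ]
hinge [0.6674 0.0659 0.066 ]
seat [0.5835 0.0708 0.05  ]
pin [0.53060003 0.01834337 0.109     ] [0.52956308 0.01963787 0.109     ]
flask stop [ 0.57952661 -0.24913507  0.128     ] [ 0.57837989 -0.24670342  0.128     ] ball [ 0.58147812 -0.25038161  0.046     ] [ 0.57994966 -0.2501189   0.046     ] cork [ 0.57965742 -0.24951852  0.026     ]
hose [ 0.74527125 -0.46661026  0.2102766 ] [503.82514215 123.24311782] [316.29115033 107.20931104]
```

Run:
```python
from h import *
T=optics.camera_model("top");S=optics.camera_model("scene")
for a in [(150,50),(200,71),(235,85),(300,112),(250,17),(350,20),(440,55)]:
    print(a,[ (z,plane(T,a,z)[:2].round(2).tolist(),proj(S,plane(T,a,z)).round().astype(int).tolist()) for z in(.15,.25,.35,.45,.55)])
s=sense(); R=Ro.from_euler('z',-25.4,degrees=True).as_matrix()@s["eef_rot"]
a=np.radians(-3.39); 
X=np.array([np.cos(a),np.sin(a),0]);Y=np.array([np.sin(a),-np.cos(a),0]);G=np.c_[X,Y,[0,0,-1]]
print(G,go((.530,.019,.16),s,G))
```

```text
(150, 50) [(0.15, [0.93, 0.25], [10, 251]), (0.25, [0.87, 0.21], [30, 201]), (0.35, [0.81, 0.18], [52, 143]), (0.45, [0.75, 0.14], [79, 74]), (0.55, [0.7, 0.1], [111, -11])]
(200, 71) [(0.15, [0.88, 0.14], [83, 228]), (0.25, [0.83, 0.12], [99, 182]), (0.35, [0.78, 0.09], [118, 128]), (0.45, [0.72, 0.06], [140, 63]), (0.55, [0.67, 0.04], [168, -16])]
(235, 85) [(0.15, [0.85, 0.07], [127, 214]), (0.25, [0.8, 0.05], [141, 170]), (0.35, [0.75, 0.03], [158, 119]), (0.45, [0.7, 0.01], [178, 57]), (0.55, [0.65, -0.01], [203, -19])]
(300, 112) [(0.15, [0.79, -0.07], [198, 191]), (0.25, [0.75, -0.07], [210, 151]), (0.35, [0.7, -0.08], [224, 104]), (0.45, [0.66, -0.08], [241, 46]), (0.55, [0.61, -0.09], [261, -24])]
(250, 17) [(0.15, [1.01, 0.04], [86, 186]), (0.25, [0.94, 0.03], [100, 147]), (0.35, [0.88, 0.01], [116, 101]), (0.45, [0.81, -0.01], [136, 44]), (0.55, [0.74, -0.02], [161, -25])]
(350, 20) [(0.15, [1.0, -0.17], [163, 149]), (0.25, [0.94, -0.17], [174, 115]), (0.35, [0.87, -0.16], [187, 75]), (0.45, [0.81, -0.16], [202, 27]), (0.55, [0.74, -0.15], [222, -34])]
(440, 55) [(0.15, [0.92, -0.36], [238, 129]), (0.25, [0.87, -0.34], [247, 98]), (0.35, [0.81, -0.31], [257, 62]), (0.45, [0.75, -0.29], [270, 17]), (0.55, [0.69, -0.27], [285, -38])]
[[ 0.99825016 -0.05913215  0.        ]
 [-0.05913215 -0.99825016  0.        ]
 [ 0.          0.         -1.        ]] (array([ 16.62, -15.62,   2.38]), array([-0.02,  0.  ,  5.08]))
```

Request:
arm_command(steps="1 -0.94 0 0 0 0;2 -1.88 0 0 0 0;3 -2.82 0 0 0 0;4 -3.76 0 0 0 0;5 -4.7 0 0 0 0", gripper=50, newtons=25)

```text
clock: 0.52
ee_pos: [0.3299, -0.4138, 0.231]
eef_rot: [[0.927, 0.374, -0.0], [0.374, -0.927, 0.001], [-0.0, -0.001, -1.0]]
ft_force: [0.2, 0.1, 0.6]
opening: 0.05
gripper_force: 0.0
```

Request:
arm_command(steps="1 -0.94 0 0 0 0;2 -1.88 0 0 0 0;3 -2.82 0 0 0 0;4 -3.76 0 0 0 0;5 -4.7 0 0 0 0")

```text
clock: 0.93
ee_pos: [0.4162, -0.2269, 0.2312]
eef_rot: [[0.927, 0.374, -0.0], [0.374, -0.927, 0.0], [-0.0, -0.0, -1.0]]
ft_force: [0.5, -0.8, -0.5]
opening: 0.0499
gripper_force: 0.0
```

Request:
arm_command(steps="1 -0.94 0 0 0 1;2 -1.88 0 0 0 2;3 -2.82 0 0 0 3;4 -3.76 0 0 0 4;5 -4.7 0 0 0 5.08")

```text
clock: 1.35
ee_pos: [0.5026, -0.04, 0.2312]
eef_rot: [[0.998, -0.064, -0.0], [-0.064, -0.998, -0.0], [-0.0, 0.0, -1.0]]
ft_force: [0.6, -0.4, -0.8]
opening: 0.0499
gripper_force: 0.0
```

```bash
cat >> h.py <<'E'
a_=np.radians(-3.39); G=np.array([[np.cos(a_),np.sin(a_),0],[np.sin(a_),-np.cos(a_),0],[0,0,-1.]])
def st(*ps,R=G):
    s=sense(); print(s["clock"],s["ee_pos"].round(4),s["ft_force"].round(1),round(s["opening"],4),round(s["gripper_force"],1))
    for p in ps: print(p,*[x.tolist() for x in go(p,s,R)])
E
python3 -c "
from h import *
st((.530,.019,.16),(.530,.019,.083))"
```

```text
1.35 [ 0.5026 -0.04    0.2312] [ 0.6 -0.4 -0.8] 0.0499 0.0
(0.53, 0.019, 0.16) [0.79, -2.02, 2.37] [0.0, 0.0, -0.05]
(0.53, 0.019, 0.083) [0.79, -2.02, 4.94] [0.0, 0.0, -0.05]
```

Request:
arm_command(steps="0.4 -1 0.7 0 0 0;0.79 -2.02 1.4 0 0 0;0.79 -2.02 2.4 0 0 0;0.79 -2.02 2.4 0 0 0;0.79 -2.02 2.4 0 0 0")

```text
clock: 1.77
ee_pos: [0.528, 0.0167, 0.1581]
eef_rot: [[0.998, -0.059, -0.005], [-0.059, -0.998, -0.001], [-0.005, 0.001, -1.0]]
ft_force: [-0.4, -0.2, 0.3]
opening: 0.0504
gripper_force: 0.0
```

```bash
python3 -c "
from h import *
st((.530,.019,.083))
im=optics.grab_frame('wrist');m=optics.camera_model('wrist');cv2.imwrite('pics/w1.png',im)
print(proj(m,(.530,.019,.109)),proj(m,(.5354,.1037,.1)),proj(m,(.486,.0315,.08)))"
```

```text
1.7667 [0.528  0.0167 0.1581] [-0.4 -0.2  0.3] 0.0504 0.0
(0.53, 0.019, 0.083) [0.07, -0.08, 2.5] [0.01, 0.05, -0.0]
[312.5918789  269.88563033] [149.23565224 262.91697802] [297.15924351 320.90787358]
```

View pics/w1.png

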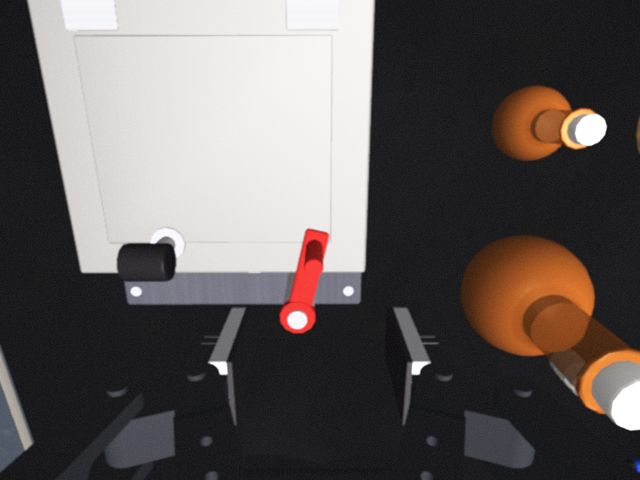

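The wrist view puts the pin top at (313,268) and the knob at (147,262), both matching the prediction. I'll go down over the pin and grip it.

Request:
arm_command(steps="0.07 -0.08 0.8 0 0 0;0.07 -0.08 1.6 0 0 0;0.07 -0.08 2.5 0 0 0;0.07 -0.08 2.5 0 0 0;0.07 -0.08 2.5 0 0 0")

```text
clock: 2.23
ee_pos: [0.5317, 0.0179, 0.0852]
eef_rot: [[0.998, -0.062, -0.0], [-0.062, -0.998, -0.001], [-0.0, 0.001, -1.0]]
ft_force: [0.1, -0.5, 0.4]
opening: 0.0503
gripper_force: 0.0
```

Request:
arm_command(steps="0 0 0 0 0 0;0 0 0 0 0 0;0 0 0 0 0 0;0 0 0 0 0 0;0 0 0 0 0 0", gripper=5)

```text
clock: 2.65
ee_pos: [0.5331, 0.0192, 0.0857]
eef_rot: [[0.998, -0.06, 0.003], [-0.06, -0.998, 0.0], [0.003, -0.0, -1.0]]
ft_force: [0.7, -0.3, 7.9]
opening: 0.0089
gripper_force: 26.1
```

```bash
python3 -c "
from h import *
st()
s=sense();p=np.array([.486,.0315]);v=s['ee_pos'][:2]-p;print(v,np.hypot(*v))
a0=np.arctan2(v[1],v[0])
for t in np.linspace(a0,np.radians(-94.4),9)[1:]:
    print(np.degrees(t).round(),go((p[0]+.046*np.cos(t),p[1]+.046*np.sin(t),s['ee_pos'][2]),s)[0])"
```

```text
2.65 [0.5331 0.0192 0.0857] [ 0.7 -0.3  7.9] 0.0089 26.1
[ 0.04707106 -0.01229444] 0.04865015464655713
-25.0 [-0.16  0.24 -0.  ]
-35.0 [-0.28  0.48 -0.  ]
-45.0 [-0.44  0.69 -0.  ]
-55.0 [-0.63  0.88 -0.  ]
-64.0 [-0.85  1.03 -0.  ]
-74.0 [-1.09  1.13 -0.  ]
-84.0 [-1.35  1.2  -0.  ]
-94.0 [-1.62  1.22 -0.01]
```

Request:
arm_command(steps="0 0 -0.12 0 0 0;-0.07 0.12 -0.12 0 0 0;-0.16 0.24 -0.12 0 0 0;-0.28 0.48 -0.12 0 0 0;-0.44 0.69 -0.12 0 0 0")

```text
clock: 3.07
ee_pos: [0.5191, -0.0002, 0.088]
eef_rot: [[0.998, -0.059, 0.003], [-0.059, -0.998, 0.001], [0.003, -0.001, -1.0]]
ft_force: [4.5, 1.1, -4.8]
opening: 0.0088
gripper_force: 24.9
```

Request:
arm_command(steps="-0.19 0.19 0 0 0 0;-0.41 0.34 0 0 0 0;-0.65 0.44 0 0 0 0;-0.91 0.51 0 0 0 0;-1.18 0.53 0 0 0 0")

```text
clock: 3.48
ee_pos: [0.4804, -0.0135, 0.0881]
eef_rot: [[0.998, -0.059, 0.0], [-0.059, -0.998, 0.001], [0.0, -0.001, -1.0]]
ft_force: [4.3, 6.8, -5.3]
opening: 0.0088
gripper_force: 24.7
```

```bash
python3 -c "
from h import *
st((.483,-.0145,.089))
im=optics.grab_frame('top');m=optics.camera_model('top');st();
s=optics.grab_frame('scene')[220:370,170:370]; t=im[170:320,170:370]
cv2.imwrite('pics/l1.png',np.hstack([cv2.resize(t,(400,300)),cv2.resize(s,(400,300))]))"
```

```text
3.4833 [ 0.4804 -0.0135  0.0881] [ 4.3  6.8 -5.3] 0.0088 24.7
(0.483, -0.0145, 0.089) [0.09, 0.03, -0.03] [-0.01, -0.0, 0.0]
3.5333 [ 0.4778 -0.0132  0.088 ] [-0.3  4.7 -0.2] 0.0088 25.1
```

View pics/l1.png

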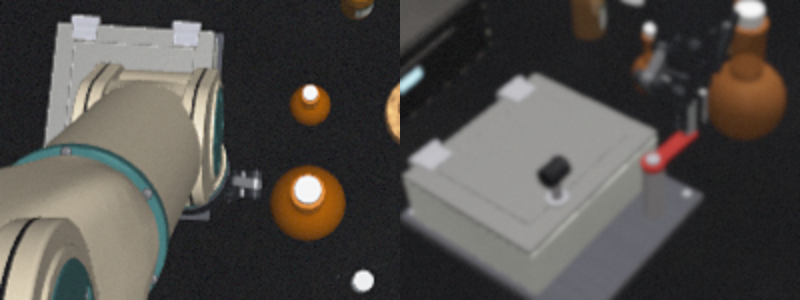

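The picture shows the red lever pointing off to station -y, clear of the lid. I'll release it and move to the knob.

Request:
arm_command(steps="0 0 0 0 0 0;0 0 0 0 0 0;0 0 -0.8 0 0 0;0 0 -1.8 0 0 0;0 0 -2 0 0 0", gripper=35)

```text
clock: 4.0
ee_pos: [0.4831, -0.0154, 0.1512]
eef_rot: [[0.998, -0.061, 0.005], [-0.061, -0.998, -0.001], [0.005, 0.001, -1.0]]
ft_force: [0.9, 0.5, 0.4]
opening: 0.0354
gripper_force: 0.0
```

```bash
python3 -c "
from h import *
st((.5354,.1037,.15),(.5354,.1037,.084))"
```

```text
4.0 [ 0.4831 -0.0154  0.1512] [0.9 0.5 0.4] 0.0354 0.0
(0.5354, 0.1037, 0.15) [1.5, -4.07, 0.05] [0.01, -0.06, -0.02]
(0.5354, 0.1037, 0.084) [1.49, -4.07, 2.25] [0.01, -0.06, -0.02]
```

Request:
arm_command(steps="0.45 -1.2 0 0 0 0;0.9 -2.4 0 0 0 0;1.35 -3.6 0 0 0 0;1.5 -4.07 0 0 0 0;1.5 -4.07 0 0 0 0", gripper=50)

```text
clock: 4.42
ee_pos: [0.5347, 0.1097, 0.1477]
eef_rot: [[0.999, -0.053, 0.002], [-0.053, -0.999, 0.002], [0.002, -0.002, -1.0]]
ft_force: [1.0, 0.8, -0.1]
opening: 0.0502
gripper_force: 0.0
```

```bash
python3 -c "
from h import *
st((.5354,.1037,.084))"
```

```text
4.4167 [0.5347 0.1097 0.1477] [ 1.   0.8 -0.1] 0.0502 0.0
(0.5354, 0.1037, 0.084) [0.03, 0.2, 2.12] [-0.03, -0.02, 0.07]
```

Request:
arm_command(steps="0 0 0 0 0 0;0 0.05 0.7 0 0 0;0 0.05 1.4 0 0 0;0 0.05 2.15 0 0 0;0 0.05 2.15 0 0 0")

```text
clock: 4.83
ee_pos: [0.5298, 0.1001, 0.0801]
eef_rot: [[0.998, -0.062, -0.008], [-0.062, -0.998, -0.003], [-0.007, 0.004, -1.0]]
ft_force: [-1.3, -0.5, 0.4]
opening: 0.0497
gripper_force: 0.0
```

Request:
arm_command(steps="0 0 0 0 0 0;0 0 0 0 0 0;0 0 0 0 0 0;0 0 0 0 0 0;0 0 0 0 0 0", gripper=18, newtons=40)

```text
clock: 5.25
ee_pos: [0.5334, 0.1046, 0.0845]
eef_rot: [[0.998, -0.059, 0.001], [-0.059, -0.998, 0.002], [0.001, -0.002, -1.0]]
ft_force: [-1.8, 5.3, -0.3]
opening: 0.0235
gripper_force: 41.6
```

```bash
python3 -c "
from h import *
st()
s=sense();g=s['ee_pos']+[0,0,.019]
for i,d in enumerate(range(9,110,9)):
    t=np.radians(d); f=lambda t:(-134*np.cos(t)+34*np.sin(t),134*np.sin(t)+34*np.cos(t))
    x,z=np.subtract(f(t),f(0))/1000
    print(d,np.round([x/.03,-z/.03],2))"
```

```text
5.25 [0.5334 0.1046 0.0845] [-1.8  5.3 -0.3] 0.0235 41.6
9 [ 0.23 -0.68]
18 [ 0.57 -1.32]
27 [ 1.  -1.9]
36 [ 1.52 -2.41]
45 [ 2.11 -2.83]
54 [ 2.76 -3.15]
63 [ 3.45 -3.36]
72 [ 4.16 -3.46]
81 [ 4.89 -3.46]
90 [ 5.6  -3.33]
99 [ 6.28 -3.1 ]
108 [ 6.92 -2.76]
```

Request:
arm_command(steps="0.1 0 -0.34 0 0 0;0.23 0 -0.68 0 0 0;0.57 0 -1.32 0 0 0;1 0 -1.9 0 0 0;1.52 0 -2.41 0 0 0")

```text
clock: 5.67
ee_pos: [0.5779, 0.102, 0.1568]
eef_rot: [[0.998, -0.058, -0.002], [-0.058, -0.998, 0.001], [-0.002, -0.001, -1.0]]
ft_force: [1.9, 5.3, -9.4]
opening: 0.0233
gripper_force: 39.5
```

Request:
arm_command(steps="0.59 0 -0.42 0 0 0;1.24 0 -0.74 0 0 0;1.93 0 -0.95 0 0 0;2.64 0 -1.05 0 0 0;2.64 0 -1.05 0 0 0")

```text
clock: 6.08
ee_pos: [0.6615, 0.0973, 0.1896]
eef_rot: [[0.998, -0.06, 0.005], [-0.06, -0.998, 0.003], [0.005, -0.003, -1.0]]
ft_force: [-1.3, 3.9, 7.8]
opening: 0.023
gripper_force: 41.4
```

```bash
python3 -c "
from h import *
st()
s=sense();k=s['ee_pos']+[0,0,.019];X=G[:,0];v=k-np.array([.6674,.0659,.066]);print('rel',v@X,v[2],np.hypot(v@X,v[2]),np.hypot(.134,.034), np.degrees(np.arctan2(v[2],-(v@X))-np.arctan2(34,134)))"
```

```text
6.0833 [0.6615 0.0973 0.1896] [-1.3  3.9  7.8] 0.023 41.4
rel -0.007752913185202432 0.14264724013353247 0.14285777115918813 0.13824615727028366 72.65174040091435
```

Request:
arm_command(steps="0.73 0 0 0 0 0;1.44 0 0.13 0 0 0;2.12 0 0.36 0 0 0;2.44 0 0.52 0 0 0;2.76 0 0.7 0 0 0")

```text
clock: 6.5
ee_pos: [0.7435, 0.0926, 0.1694]
eef_rot: [[0.998, -0.059, 0.007], [-0.059, -0.998, 0.003], [0.007, -0.003, -1.0]]
ft_force: [1.6, 4.7, 8.4]
opening: 0.0231
gripper_force: 43.5
```

Request:
arm_command(steps="0.05 0 0.03 0 0 0;0.05 0 0.03 0 0 0;0.05 0 0.03 0 0 0;0.05 0 0.03 0 0 0;0.05 0 0.03 0 0 0")

```text
clock: 6.92
ee_pos: [0.7447, 0.0925, 0.1685]
eef_rot: [[0.998, -0.059, 0.008], [-0.059, -0.998, 0.002], [0.007, -0.003, -1.0]]
ft_force: [3.1, 3.9, 5.5]
opening: 0.0233
gripper_force: 43.6
```

```bash
python3 -c "
from h import *
st()
s=sense();k=s['ee_pos']+[0,0,.0155];X=G[:,0];v=k-np.array([.6674,.0659,.066]);print('rel',v@X,v[2],np.hypot(v@X,v[2]), np.degrees(np.arctan2(v[2],-(v@X))-np.arctan2(34,134)))"
```

```text
6.9167 [0.7447 0.0925 0.1685] [3.1 3.9 5.5] 0.0233 43.6
rel 0.07560233822447789 0.1180447158071144 0.14017941530406935 108.40045645525733
```

Request:
arm_command(steps="0 0 0 0 0 0;0 0 0 0 0 0;0 0 -1 0 0 0;0 0 -2.2 0 0 0;0 0 -3.4 0 0 0", gripper=55)

```text
clock: 7.33
ee_pos: [0.7408, 0.0892, 0.2671]
eef_rot: [[0.998, -0.061, -0.004], [-0.061, -0.998, -0.002], [-0.003, 0.003, -1.0]]
ft_force: [1.0, 0.2, 0.6]
opening: 0.055
gripper_force: 0.0
```

```bash
python3 -c "
from h import *
st((.58,-.249,.26))"
```

```text
7.3333 [0.7408 0.0892 0.2671] [1.  0.2 0.6] 0.055 0.0
(0.58, -0.249, 0.26) [-4.66, 11.58, 0.28] [0.03, 0.04, -0.02]
```

Request:
arm_command(steps="-0.47 1.16 0 0 0 0;-0.94 2.32 0 0 0 0;-1.4 3.48 0 0 0 0;-1.87 4.64 0 0 0 0;-2.33 5.79 0 0 0 0")

```text
clock: 7.75
ee_pos: [0.66, -0.0813, 0.2673]
eef_rot: [[0.998, -0.061, -0.001], [-0.061, -0.998, -0.002], [-0.001, 0.002, -1.0]]
ft_force: [0.9, -0.5, 0.4]
opening: 0.0552
gripper_force: 0.0
```

Request:
arm_command(steps="-0.47 1.16 0 0 0 0;-0.94 2.32 0.5 0 0 0;-1.4 3.48 1 0 0 0;-1.87 4.64 1.5 0 0 0;-2.33 5.79 2 0 0 0")

```text
clock: 8.17
ee_pos: [0.5795, -0.2502, 0.2068]
eef_rot: [[0.998, -0.061, -0.001], [-0.061, -0.998, -0.001], [-0.001, 0.001, -1.0]]
ft_force: [0.9, 0.5, -0.6]
opening: 0.0552
gripper_force: 0.0
```

```bash
python3 -c "
from h import *
st((.58,-.249,.16),(.58,-.249,.082))
m=optics.camera_model('wrist');im=optics.grab_frame('wrist');t=optics.grab_frame('top')
im=cv2.resize(im,(480,360));t=t[140:320,170:430];cv2.imwrite('pics/w2.png',np.hstack([im,np.vstack([cv2.resize(t,(320,222)),np.zeros((138,320,3),np.uint8)])]))
print(proj(m,(.58,-.249,.128))*.75,proj(m,(.58,-.249,.026))*.75)"
```

```text
8.1667 [ 0.5795 -0.2502  0.2068] [ 0.9  0.5 -0.6] 0.0552 0.0
(0.58, -0.249, 0.16) [0.01, -0.04, 1.56] [0.02, 0.01, -0.02]
(0.58, -0.249, 0.082) [0.02, -0.05, 4.16] [0.02, 0.01, -0.02]
[237.41049893 188.5891548 ] [237.76284973 156.35968448]
```

View pics/w2.png

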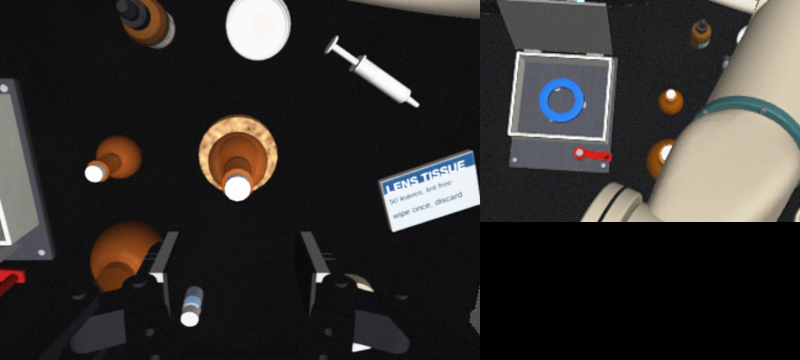

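The lid is fully open and the lever is off to the side. The flask stopper is at (237,187), as predicted, so I'll descend and grip the neck.

Request:
arm_command(steps="0 -0.04 1 0 0 0;0 -0.04 2 0 0 0;0 -0.04 3 0 0 0;0 -0.04 3.7 0 0 0;0 -0.04 4.1 0 0 0")

```text
clock: 8.68
ee_pos: [0.5792, -0.2464, 0.0814]
eef_rot: [[0.998, -0.06, -0.005], [-0.06, -0.998, 0.001], [-0.005, -0.0, -1.0]]
ft_force: [-1.0, 1.4, -0.3]
opening: 0.0549
gripper_force: 0.0
```

Request:
arm_command(steps="0 0 0 0 0 0;0 0 0 0 0 0;0 0 0 0 0 0;0 0 0 0 0 0;0 0 0 0 0 0", gripper=15, newtons=50)

```text
clock: 9.1
ee_pos: [0.5827, -0.2472, 0.0859]
eef_rot: [[0.998, -0.06, 0.003], [-0.06, -0.998, -0.002], [0.003, 0.001, -1.0]]
ft_force: [-0.4, -1.2, 0.9]
opening: 0.0229
gripper_force: 48.9
```

```bash
python3 -c "
from h import *
st()
m=optics.camera_model('top'); print(proj(m,(.5835,.0708,.05)), plane(m,(236.6,221.1),.05))
from station import optics
t=optics.grab_frame('top');h=cv2.cvtColor(t,cv2.COLOR_BGR2HSV);M=cv2.inRange(h,(95,150,80),(130,255,255));M[:, :200]=0;M[:180]=0;M[260:]=0;M[:,280:]=0
c=max(cv2.findContours(M,0,2)[0],key=cv2.contourArea);e=cv2.fitEllipse(cv2.convexHull(c));print(e,plane(m,e[0],.05))"
```

```text
9.1 [ 0.5827 -0.2472  0.0859] [-0.4 -1.2  0.9] 0.0229 48.9
[236.37829463 221.09719092] [0.58349678 0.07031749 0.05      ]
((235.67910766601562, 220.88270568847656), (35.32459259033203, 36.61326599121094), 66.73217010498047) [0.58396822 0.07233899 0.05      ]
```

Request:
arm_command(steps="0 0 -0.5 0 0 0;0 0 -1.5 0 0 0;0 0 -2.8 0 0 0;0 0 -4 0 0 0;0 0 -5.1 0 0 0")

```text
clock: 9.57
ee_pos: [0.582, -0.2461, 0.2401]
eef_rot: [[0.998, -0.059, 0.002], [-0.059, -0.998, -0.0], [0.002, 0.0, -1.0]]
ft_force: [1.3, -0.6, -1.7]
opening: 0.0227
gripper_force: 49.0
```

```bash
python3 -c "
from h import *
st((.5855,.0715,.24),(.5855,.0715,.13))
m=optics.camera_model('wrist');print('cam rel tcp',-m['R'].T@m['t']-sense()['ee_pos'])"
```

```text
9.5667 [ 0.582  -0.2461  0.2401] [ 1.3 -0.6 -1.7] 0.0227 49.0
(0.5855, 0.0715, 0.24) [-0.51, -10.57, 0.0] [0.0, -0.02, -0.0]
(0.5855, 0.0715, 0.13) [-0.52, -10.57, 3.67] [0.0, -0.02, -0.0]
cam rel tcp [ 0.07872353 -0.00450975  0.14305571]
```

Request:
arm_command(steps="-0.05 -0.9 0 0 0 0;-0.1 -2 0 0 0 0;-0.15 -3.1 0 0 0 0;-0.2 -4.2 0 0 0 0;-0.26 -5.3 0 0 0 0")

```text
clock: 9.98
ee_pos: [0.5833, -0.0853, 0.2381]
eef_rot: [[0.998, -0.06, 0.001], [-0.06, -0.998, 0.0], [0.001, -0.001, -1.0]]
ft_force: [0.7, -0.5, -0.9]
opening: 0.0229
gripper_force: 49.1
```

Request:
arm_command(steps="-0.05 -1.1 0 0 0 0;-0.1 -2.2 0 0 0 0;-0.15 -3.3 0 0 0 0;-0.2 -4.4 0 0 0 0;-0.26 -5.27 0 0 0 0")

```text
clock: 10.4
ee_pos: [0.5848, 0.0749, 0.2379]
eef_rot: [[0.998, -0.057, 0.001], [-0.057, -0.998, 0.002], [0.001, -0.002, -1.0]]
ft_force: [1.0, 0.5, -1.2]
opening: 0.0225
gripper_force: 49.1
```

Request:
arm_command(steps="0 0 0.5 0 0 0;0 0 1.2 0 0 0;0 0 1.9 0 0 0;0 0 2.2 0 0 0;0 0 2.2 0 0 0")

```text
clock: 10.82
ee_pos: [0.5834, 0.0712, 0.1696]
eef_rot: [[0.998, -0.059, -0.004], [-0.059, -0.998, -0.0], [-0.004, 0.001, -1.0]]
ft_force: [0.8, -0.4, -1.4]
opening: 0.0224
gripper_force: 49.1
```

```bash
python3 -c "
from h import *
st((.5855,.0715,.12),(.5855,.0715,.103))
m=optics.camera_model('scene');a=optics.grab_frame('scene')[150:350,150:350];b=optics.grab_frame('wrist')
cv2.imwrite('pics/p1.png',np.hstack([cv2.resize(a,(400,400)),cv2.resize(b,(400,300))[:,:].repeat(1,0) if 0 else np.vstack([cv2.resize(b,(400,300)),np.zeros((100,400,3),np.uint8)])]))
st()"
```

```text
10.8167 [0.5834 0.0712 0.1696] [ 0.8 -0.4 -1.4] 0.0224 49.1
(0.5855, 0.0715, 0.12) [0.08, -0.02, 1.65] [0.01, 0.05, -0.0]
(0.5855, 0.0715, 0.103) [0.08, -0.02, 2.22] [0.01, 0.05, -0.0]
10.9167 [0.5855 0.0712 0.172 ] [ 0.4 -0.2 -0.8] 0.0226 49.1
```

View pics/p1.png

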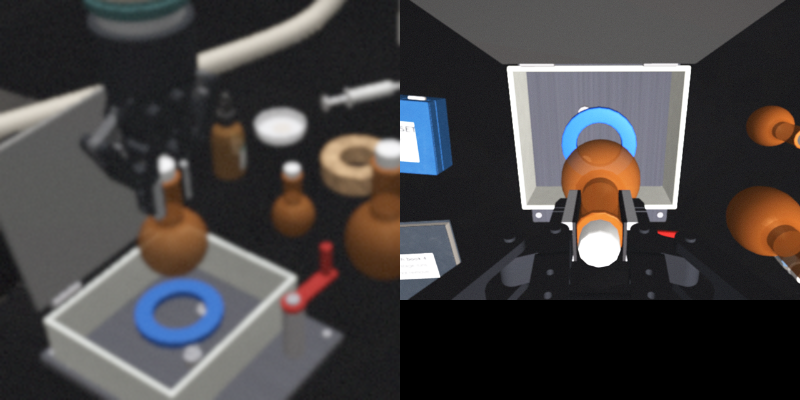

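The flask hangs upright over the blue ring and is centred in both views. I'll lower it, then press.

Request:
arm_command(steps="0 0 0.5 0 0 0;0 0 1 0 0 0;0 0 1.5 0 0 0;0 0 1.9 0 0 0;0 0 1.9 0 0 0")

```text
clock: 11.33
ee_pos: [0.5843, 0.071, 0.1132]
eef_rot: [[0.998, -0.06, -0.002], [-0.06, -0.998, -0.0], [-0.002, 0.0, -1.0]]
ft_force: [-0.7, -0.3, -1.3]
opening: 0.0226
gripper_force: 49.1
```

Request:
arm_command(steps="0 0 0.1 0 0 0;0 0 0.2 0 0 0;0 0 0.35 0 0 0;0 0 0.5 0 0 0;0 0 0.5 0 0 0")

```text
clock: 11.75
ee_pos: [0.5858, 0.072, 0.0995]
eef_rot: [[0.998, -0.059, 0.002], [-0.059, -0.998, 0.001], [0.002, -0.001, -1.0]]
ft_force: [0.0, 2.4, 4.5]
opening: 0.0224
gripper_force: 49.6
```

```bash
python3 -c "
from h import *
st();print(sense()['moment'])"
```

```text
11.75 [0.5858 0.072  0.0995] [0.  2.4 4.5] 0.0224 49.6
[ 0.4117711  -0.05198979  0.05117755]
```

Request:
arm_command(steps="0 0 0.1 0 0 0;0 0 0.2 0 0 0;0 0 0.3 0 0 0;0 0 0.35 0 0 0;0 0 0.35 0 0 0")

```text
clock: 12.17
ee_pos: [0.586, 0.0721, 0.0898]
eef_rot: [[0.998, -0.059, 0.002], [-0.059, -0.998, 0.001], [0.002, -0.001, -1.0]]
ft_force: [-1.8, 1.8, 8.5]
opening: 0.023
gripper_force: 49.8
```

Request:
arm_command(steps="0 0 0.03 0 0 0;0 0 0.06 0 0 0;0 0 0.09 0 0 0;0 0 0.12 0 0 0;0 0 0.12 0 0 0")

```text
clock: 12.58
ee_pos: [0.586, 0.0722, 0.0866]
eef_rot: [[0.998, -0.059, 0.002], [-0.059, -0.998, 0.001], [0.002, -0.001, -1.0]]
ft_force: [-2.1, 2.6, 10.3]
opening: 0.0224
gripper_force: 50.0
```

Request:
arm_command(steps="0 0 0.03 0 0 0;0 0 0.06 0 0 0;0 0 0.1 0 0 0;0 0 0.1 0 0 0;0 0 0.1 0 0 0", newtons=60)

```text
clock: 13.0
ee_pos: [0.5865, 0.0722, 0.086]
eef_rot: [[0.998, -0.059, 0.004], [-0.059, -0.998, 0.002], [0.004, -0.002, -1.0]]
ft_force: [-4.3, 1.8, 26.6]
opening: 0.0224
gripper_force: 60.6
```

The force jumped to 27 N with no further travel, so the ring is at the bottom. I'll hold and verify.

Request:
arm_command(steps="0 0 0 0 0 0;0 0 0 0 0 0;0 0 0 0 0 0;0 0 0 0 0 0;0 0 0 0 0 0")

```text
clock: 13.42
ee_pos: [0.5865, 0.0722, 0.086]
eef_rot: [[0.998, -0.059, 0.004], [-0.059, -0.998, 0.002], [0.004, -0.002, -1.0]]
ft_force: [-5.4, 2.0, 26.8]
opening: 0.0223
gripper_force: 60.6
```

```bash
python3 -c "
from h import *
st()
a=optics.grab_frame('scene')[150:350,150:410];b=optics.grab_frame('wrist')
cv2.imwrite('pics/p2.png',np.hstack([cv2.resize(a,(400,308)),cv2.resize(b,(400,308))]))
m=optics.camera_model('scene')
print([(proj(m,(.586,.072,z))-[150,150])*1.54 for z in (.13,.066)])
st()"
```

```text
13.4167 [0.5865 0.0722 0.086 ] [-5.4  2.  26.8] 0.0223 60.6
[array([129.23015105, 184.78264874]), array([134.85795404, 226.67936417])]
13.5167 [0.5864 0.0722 0.0859] [-5.3  2.  26.3] 0.0223 60.6
```

View pics/p2.png

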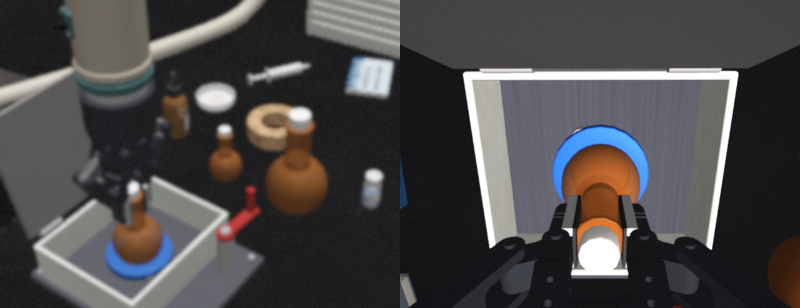

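The flask sits upright in the ring, pressed down, with the lid open, the lever clear and the other objects where they were.

```bash
python3 -c "
from h import *
print(workorder.close_job())"
```

```text
the job is handed in; nothing more can be done
None
```

I handed the job in at about 13.5 s: latch swung clear, lid open to about 108°, and the amber flask held upright in the blue ring, pressed to the bottom of its travel at about 26 N; no verdict came back.

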